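# Load the amber bottles onto the reagent turntable

## Task

Stand the three amber glass containers upright on the white turntable, each centred on its own pad: the large black-capped bottle on the green pad, the medium white-capped bottle on the red pad and the slim vial on the yellow pad. The turntable turns freely: do not let it swing round, its pads must stay about where they stood at the start. Leave the film roll and the beaker where they are.

Things in the scene. Friction and masses are not known exactly. Their poses are not given: they have to be found in the camera images.
- large_bottle: Large amber reagent bottle with a black screw cap and a green and white label, standing upright: body 58 mm in diameter, straight up to about 60 mm, 106 mm high in all, cap 31 mm in diameter, fixed (88 to 106 mm up), a good grip. About 0.16 kg. Origin at the centre of its underside, z up.
- medium_bottle: Medium amber reagent bottle with a white screw cap and a red and white label, standing upright: body 48 mm in diameter, straight up to about 48 mm, 89 mm high in all, cap 31 mm in diameter, fixed (71 to 89 mm up), a good grip. About 0.16 kg. Origin at the centre of its underside, z up.
- slim_vial: Slim amber vial with a small white cap, standing upright: 17 mm in diameter, 68 mm high, light (about 20 g). It topples easily. Origin at the centre of its underside, z up.
- green_pad: Flat round green pad, 64 mm in diameter, on the turntable. The origin is the centre of its underside, 64 mm from the turntable's axis; its top, on which the thing stands, is 2 mm higher, 23 mm above the worktop. z up. It rides on the free turntable, so it may be at any angle round the axis. 
- red_pad: Flat round red pad, 54 mm in diameter, on the turntable. The origin is the centre of its underside, 64 mm from the turntable's axis; its top, on which the thing stands, is 2 mm higher, 23 mm above the worktop. z up. It rides on the free turntable, so it may be at any angle round the axis. 
- yellow_pad: Flat round yellow pad, 28 mm in diameter, on the turntable. The origin is the centre of its underside, 64 mm from the turntable's axis; its top, on which the thing stands, is 2 mm higher, 23 mm above the worktop. z up. It rides on the free turntable, so it may be at any angle round the axis. 
- turntable_centre (a point): Point on the axis of the low white turntable, at the disc's top face, 21 mm above the worktop (a screw cap there stands 3 mm higher). Disc 196 mm in diameter with black degree ticks at the rim; it turns about the vertical with hardly any friction on a fixed grey foot. A push towards or away from this axis does not turn it, a sideways push does.
- film_roll: White roll of sealing film standing on end, 57 mm in diameter, 50 mm high, loose among the amber containers; to be left alone. Origin at the centre of its underside.
- beaker: Low clear glass beaker, 53 mm in diameter, 56 mm high, loose, behind and to the right of the turntable; to be left alone. Origin at the centre of its underside.
Mind the look-alikes: they are no part of the job. What is shaped like the medium_bottle but pink is not meant.

How it is judged:
By the outcome, as a careful person would: the job done as asked, in the order asked, and still so for the second after the job is handed in, with the robot touching nothing.
It also fails if it takes over 83 s, if anything falls off the work surface, if the arm or the gripper's body presses on something with over 40 N, if the wrist force passes 120 N, or if a joint passes its speed limit or range.

## Robot

A 6-joint arm with a two-finger parallel gripper is mounted at the origin on the work surface; the furniture and walls round the work are solid. World frame = base frame: x ahead of the robot, y to its left, z up, the work surface at z = 0. Lengths are in m, angles in rad, forces in N, time in s.
With the tool pointing down it reaches from about 0.35 to 0.975 m from the base axis. Payload 4.9 kg.
Tool frame: the origin (TCP) lies between the finger pads; the fingertips stand 19 mm ahead of it and the grasp point (between the pads) is the TCP; z points along the fingers, y is the line along which they close (so a half turn about z gives the same grasp; the last joint's range is limited). The gripper opens to 85 mm and grips with 20 to 120 N. Pads are 22 mm wide; open, the fingers measure 114 mm over their backs; the gripper's body (76 mm by 85 mm) begins 54 mm behind the grasp point. The pads swing forward as they close: fully open they stand 13 mm farther back than shut.
Start: joints at [1.127, 0.053, 1.613, -0, 1.476, -0.119], TCP at [0.199, 0.592, 0.25] pointing down, gripper open.
Joint ranges: [-3.01, 3.01], [-1.01, 2.22], [0.06, 2.58], [-1.02, 4.17], [0.09, 2.62], [-3.14, 3.14]. Speed limits (rad/s): [2.57, 2.57, 3.14, 3.14, 3.14, 3.14].

## Interface

Orientations are given as a rotation vector (axis times angle).
In Python, from station import ctrl gives the robot as it stands. The module is installed in compiled form; this text tells all that it offers.
- The arm moves only by the tool servo_tool, never from a script. Its argument "increments" is a list that holds one entry, the list of rows, each a list of 5 numbers: the finger opening in cm, from 0 to 8.54, then the shift along the tool's x, y, z in cm, then the turn about the tool's z in degrees. A call has 1 to 5 rows; each row is the pose to reach, as a shift and turn from the pose commanded when the call began, along the tool's axes at that moment; what a row does not reach only later rows make up. A row lasts 1/10 s, in which the tool goes at most 50 mm and 8.59 degrees, less where a joint would pass 70% of its speed; a pose out of reach is approached as far as the arm can. A call with a gripper value outside its range is refused whole. The fingers move at their own pace and stop on an object; "newtons" is the grip in N (left out, the last holds). Time passes only in rows, so rows that repeat a pose let the fingers close. It gives the time, the measured TCP pose, the force, the opening and the grip force at its end, in the units of the state.
- ctrl.get_obs(): the state, without advancing time (a new reading comes with each control period).
- ctrl.get_image(name): name is "side" or "top" or "wrist"; returns a dict with "img" (480x640x3 uint8, red, green, blue), "fx", "fy", "cx", "cy" (pixels), "rvec" (rotation vector, rad) and "tvec" (3), from world to camera coordinates, as OpenCV has them; the wrist camera has in their place "mount" (4x4, takes a point from camera to tool coordinates, whose origin is the TCP and whose axes are the flange's). Camera axes: x right, y down, z forward; pixel columns grow to the right and rows downward; lengths in m; the calibration is good to about 2 mm. The wrist camera is an equidistant fisheye: a pixel r from the principal point sees the ray r / f radians off the axis. A picture is of the moment at which its call begins: read the wrist's pose just before it. There is no depth.
- ctrl.finish_job(): hands the job in; it is judged then, once.
The state is a dict: "t": time; "q": joint angles; "dq": joint speeds; "effort": joint torques, N m; "tool_pos": TCP position; "tool_rot": TCP orientation; "contact_force": force on the tool from outside, world axes, zero at the start; "wrist_torque": the same for the moment, N m; "opening": finger opening in m; "grip_force": force on a finger pad.
Only numpy, scipy, OpenCV 4.12 (cv2) and the standard library are available. Lean on these libraries where they do the work, as an engineer would, in place of code of your own. Each camera call takes 0.05 s, during which the arm holds its last target. There are 200 camera calls.

## Working session

There is one attempt and no reset: what is moved stays moved. The work goes in short steps, Python scripts to look and compute and a tool call to move; the robot and the scene stay as the last step left them, time stands still between calls to the robot, and variables do not carry over. Pictures are saved under pics/ and viewed, at most 14 in all, crops included, and the job is handed in when it is done.

Besides the shell and the picture viewer there is one more tool, called after ">>>" as name(argument=value, ...), one argument or row to a line, values as JSON. servo_tool: Moves the arm, as the interface text tells. Its arguments: {"type":"object","properties":{"increments":{"type":"array"},"newtons":{"type":"number"}},"required":["increments"]}

```bash
mkdir -p pics
cat > h.py <<'E'
import numpy as np,cv2,pickle
from station import ctrl
def snap(n,f):
    o=ctrl.get_obs(); d=ctrl.get_image(n); cv2.imwrite(f'pics/{f}.png',d['img'][:,:,::-1])
    d['obs']=o; pickle.dump(d,open(f'pics/{f}.pkl','wb')); return d
def load(f): return pickle.load(open(f'pics/{f}.pkl','rb'))
def pix2w(d,u,v,z):
    R=cv2.Rodrigues(np.array(d['rvec'],float))[0]; t=np.array(d['tvec']).ravel()
    c=-R.T@t; r=R.T@np.array([(u-d['cx'])/d['fx'],(v-d['cy'])/d['fy'],1])
    return c+r*(z-c[2])/r[2]
def w2pix(d,p):
    R=cv2.Rodrigues(np.array(d['rvec'],float))[0]; q=R@np.array(p)+np.array(d['tvec']).ravel()
    return d['fx']*q[0]/q[2]+d['cx'],d['fy']*q[1]/q[2]+d['cy']
E
python3 - <<'E'
from h import *
for n in('top','side'):
    d=snap(n,n+'0'); R=cv2.Rodrigues(np.array(d['rvec'],float))[0]
    print(n,d['fx'],d['cx'],d['cy'],-R.T@np.array(d['tvec']).ravel(),R.round(2).tolist())
o=d['obs'];print(o['t'],o['tool_pos'],o['tool_rot'],o['opening'])
E
```

```text
top 563.3595603845679 325.3428462501218 239.46566052212717 [0.4026357  0.13024747 1.09125189] [[-0.02, -1.0, -0.01], [-1.0, 0.02, -0.08], [0.08, 0.01, -1.0]]
side 591.5810070953845 318.8312763842968 241.20750619228843 [0.40123133 1.07695061 0.51844661] [[-1.0, -0.09, -0.02], [-0.03, 0.44, -0.9], [0.09, -0.89, -0.44]]
0.05 [0.19920126 0.59179319 0.24908865] [-5.07876770e-01 -3.09973389e+00  3.09530978e-03] 0.08568806722713238
```

View pics/top0.png

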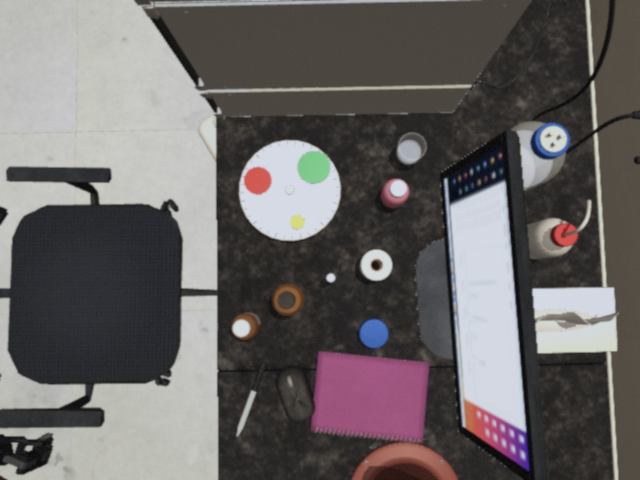

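View pics/side0.png

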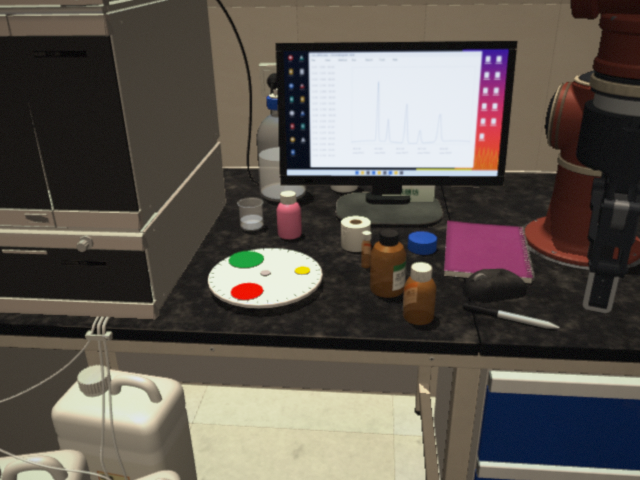

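The top view shows the turntable at (290,190) with red (257,180), green (313,167) and yellow (297,222) pads. The large bottle is at (288,299), the medium at (244,326), the vial at (331,278), the roll at (376,265) and the beaker at (411,149). I'll enlarge the crop.

Run:
```python
from h import *
im=cv2.imread('pics/top0.png')[130:350,220:440]
cv2.imwrite('pics/c1.png',cv2.resize(im[:,:130],None,fx=4.4,fy=2.7) if 0 else cv2.resize(im[0:120,0:140],None,fx=5,fy=5,interpolation=cv2.INTER_CUBIC))
cv2.imwrite('pics/c2.png',cv2.resize(cv2.imread('pics/top0.png')[240:350,225:385],None,fx=5,fy=5,interpolation=cv2.INTER_CUBIC))
cv2.imwrite('pics/c3.png',cv2.resize(cv2.imread('pics/side0.png')[210:330,310:470],None,fx=5,fy=5,interpolation=cv2.INTER_CUBIC))
d=load('top0');hsv=cv2.cvtColor(cv2.imread('pics/top0.png'),cv2.COLOR_BGR2HSV)
hs,ss,vs=cv2.split(hsv); reg=np.zeros_like(hs);cv2.circle(reg,(290,190),49,1,-1)
def cen(m,z,n):
    k,l,s,c=cv2.connectedComponentsWithStats((m&(reg>0)).astype(np.uint8)); i=1+np.argmax(s[1:,4]); print(n,s[i],c[i],pix2w(d,*c[i],z)[:2].round(4))
cen((ss>110)&(hs>45)&(hs<80),.023,'g');cen((ss>110)&((hs<12)|(hs>168)),.023,'r');cen((ss>60)&(hs>20)&(hs<40),.023,'y')
reg[:]=0;reg[135:245,235:345]=1
m=(vs>120)|(ss>110)&(vs>80);cen(m,.021,'disc')
```

```text
Traceback (most recent call last):
ValueError: attempt to get argmax of an empty sequence
```

View pics/c2.png

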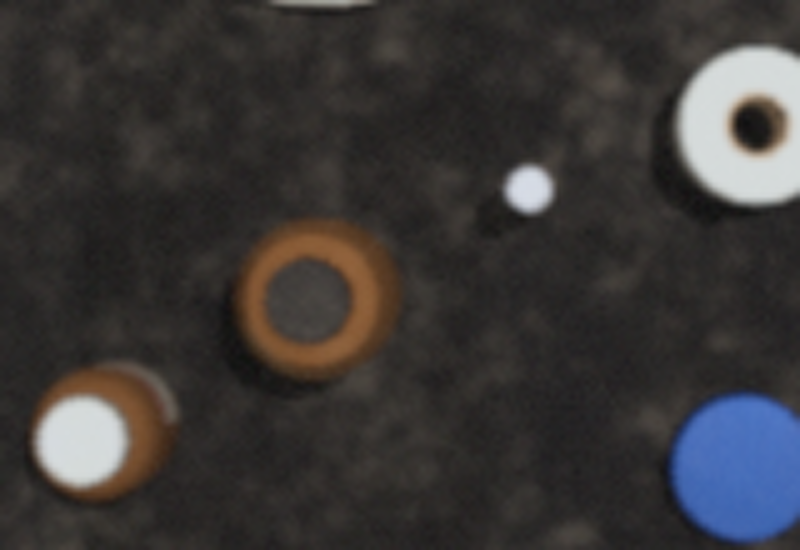

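View pics/c3.png

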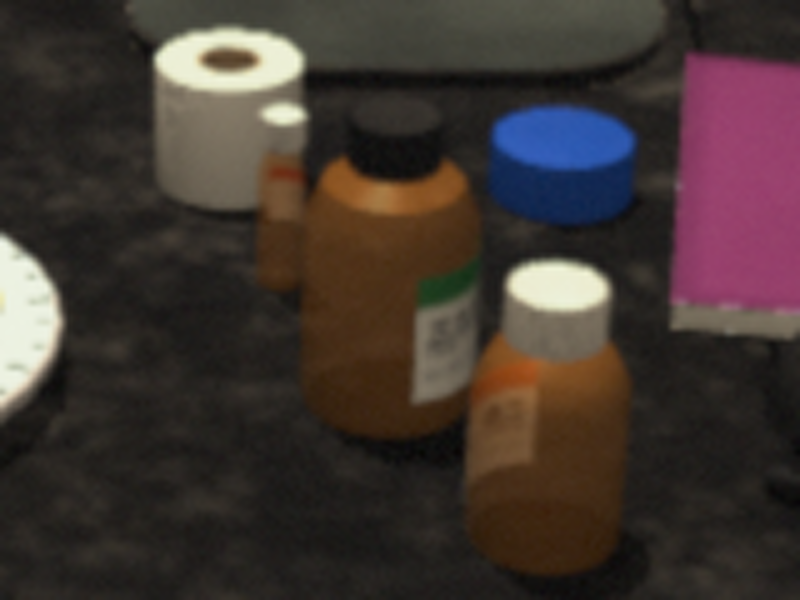

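Crop c2 shows the cap centres at (308,300) large, (81,441) medium and (529,189) vial, and all three containers stand upright.

Run:
```python
from h import *
d=load('top0');im=cv2.imread('pics/top0.png');hsv=cv2.cvtColor(im,cv2.COLOR_BGR2HSV)
hs,ss,vs=cv2.split(hsv); print([(hsv[v,u]).tolist() for u,v in((313,167),(257,180),(297,222),(270,210))])
reg=np.zeros_like(hs);reg[135:245,235:345]=1
def cen(m,z,n):
    k,l,s,c=cv2.connectedComponentsWithStats((m&(reg>0)).astype(np.uint8)); i=1+np.argmax(s[1:,4]); print(n,s[i],c[i],pix2w(d,*c[i],z)[:2].round(4)); return pix2w(d,*c[i],z)
D=cen((vs>110),.021,'disc')
for n,h in(('g',hsv[167,313,0]),('r',hsv[180,257,0]),('y',hsv[222,297,0])):
    p=cen((abs(((hs.astype(int)-h+90)%180)-90)<10)&(ss>70),.023,n); e=(p-D)[:2];print(np.hypot(*e),np.degrees(np.arctan2(e[1],e[0])))
for n,U,V,z in(('L',308,300,.106),('M',81,441,.089),('V',529,189,.068),('roll',757,125,.05)):
    u,v=225+(U+.5)/5-.5,240+(V+.5)/5-.5; print(n,(u,v),pix2w(d,u,v,z)[:2].round(4))
print('beaker',pix2w(d,411,149,.056)[:2])
# side check
s=load('side0')
for n,U,V,z in(('L',395,112,.106),('M',558,284,.089),('V',284,115,.068)):
    u,v=310+(U+.5)/5-.5,210+(V+.5)/5-.5; print(n,pix2w(s,u,v,z)[:2].round(4))
o=d['obs'];print(cv2.Rodrigues(np.array(o['tool_rot']))[0].round(4))
```

```text
[[66, 95, 201], [2, 152, 208], [32, 106, 218], [110, 17, 228]]
disc [ 239  140  102  101 8177] [289.41531124 189.95438425] [0.5867 0.2069]
g [298 152  31  31 768] [313.36197917 166.75260417] [0.6303 0.1599]
0.06411959282877487 -47.11394421444283
r [244 167  27  27 572] [257.26573427 180.02797203] [0.6071 0.2682]
0.06464259471684636 71.59716220134887
y [291 216  13  13 134] [296.78358209 221.74626866] [0.5247 0.1937]
0.06336892488463354 -168.0004838880949
L (286.2, 299.6) [0.3793 0.2096]
M (240.8, 327.8) [0.3312 0.292 ]
V (330.4, 277.4) [0.4167 0.1319]
roll (376.0, 264.6) [0.4387 0.0472]
beaker [ 0.6524226  -0.02380604]
L [0.3779 0.2079]
M [0.3297 0.2895]
V [0.4147 0.1325]
[[-9.477e-01  3.191e-01 -9.000e-04]
 [ 3.191e-01  9.477e-01 -1.900e-03]
 [ 2.000e-04 -2.100e-03 -1.000e+00]]
```

```bash
cat >> h.py <<'E'
def go(x,y,z,ang=None):
    o=ctrl.get_obs(); R=cv2.Rodrigues(np.array(o['tool_rot']))[0]; p=np.array(o['tool_pos'])
    a=np.degrees(np.arctan2(R[1,1],R[0,1]))
    s=R.T@(np.array([x,y,z])-p)*100
    print('t',round(o['t'],2),'pos',p.round(4),'ang',a.round(2),'-> shift',s.round(2),'turn',None if ang is None else [round((a-ang+180)%360-180,2),round((a-ang+360)%360-180,2)],'q',np.round(o['q'],2),'F',np.round(o['contact_force'],1),'open',round(o['opening'],4),round(o['grip_force'],1))
E
python3 -c "
from h import *
go(.3786,.209,.2,133)"
```

```text
t 0.1 pos [0.1992 0.5918 0.2492] ang 71.39 -> shift [-29.22 -30.55   4.97] turn [np.float64(-61.61), np.float64(118.39)] q [ 1.13  0.05  1.61 -0.    1.48 -0.12] F [-0.8 -0.5 -0.6] open 0.0853 0.0
```

>>> servo_tool(
  increments=[
    [[5.5,-3.4,-3.6,0,-8],[5.5,-6.8,-7.2,0,-16],[5.5,-10.2,-10.7,0,-24],[5.5,-13.6,-14.3,0,-32],[5.5,-17,-17.8,0,-40]],
  ],
  newtons=40,
)

```text
t: 0.6
tool_pos: [0.302, 0.372, 0.2498]
tool_rot: [0.572, -3.089, 0.001]
contact_force: [0.6, -0.5, -0.4]
opening: 0.0551
grip_force: 0.0
```

```bash
python3 -c "
from h import *
go(.3786,.209,.17,133)"
```

```text
t 0.6 pos [0.302  0.372  0.2498] ang 110.97 -> shift [ -1.33 -17.96   7.99] turn [np.float64(-22.03), np.float64(157.97)] q [ 0.73 -0.31  1.94 -0.    1.51 -1.2 ] F [ 0.6 -0.5 -0.4] open 0.0551 0.0
```

>>> servo_tool(
  increments=[
    [[5.5,-0.4,-4.5,1,-6],[5.5,-0.7,-9,3,-12],[5.5,-1,-13.5,5.5,-18],[5.5,-1.33,-17.96,8,-22],[5.5,-1.33,-17.96,8,-22]],
  ],
)

```text
t: 1.1
tool_pos: [0.3766, 0.2062, 0.1662]
tool_rot: [1.132, -2.923, 0.002]
contact_force: [-0.3, 0.3, -1.1]
opening: 0.0549
grip_force: 0.0
```

```bash
python3 -c "
from h import *
go(.3786,.209,.107,133)"
```

```text
t 1.1 pos [0.3766 0.2062 0.1662] ang 132.33 -> shift [-0.38  0.06  5.92] turn [np.float64(-0.67), np.float64(179.33)] q [ 0.33 -0.38  2.13 -0.    1.39 -1.98] F [-0.3  0.3 -1.1] open 0.0549 0.0
```

>>> servo_tool(
  increments=[
    [[5.5,-0.2,0,2,-0.6],[5.5,-0.2,0,3,-0.6],[5.5,-0.2,0,3,-0.6],[5.5,-0.2,0,3,-0.6]],
  ],
)

```text
t: 1.5
tool_pos: [0.3788, 0.2125, 0.1406]
tool_rot: [1.159, -2.92, -0.0]
contact_force: [0.2, 0.4, -0.3]
opening: 0.055
grip_force: 0.0
```

```bash
python3 -c "
from h import *
go(.3786,.209,.107,133)
d=snap('wrist','w1')"
```

```text
t 1.5 pos [0.3788 0.2125 0.1406] ang 133.28 -> shift [ 0.25 -0.24  3.36] turn [np.float64(0.28), np.float64(-179.72)] q [ 0.34 -0.34  2.15  0.    1.33 -1.99] F [ 0.2  0.4 -0.3] open 0.055 0.0
```

View pics/w1.png

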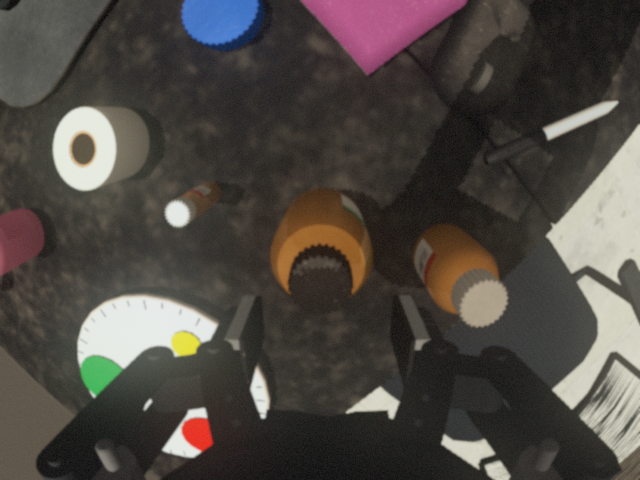

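The wrist view shows the cap top at about (321,283), midway between the fingertips (245 and 405). I'll check this through the calibration.

```bash
cat >> h.py <<'E'
def wpix(d,u,v,z):
    o=d['obs'];R=cv2.Rodrigues(np.array(o['tool_rot']))[0];M=np.array(d['mount'])
    a=np.array([(u-d['cx'])/d['fx'],(v-d['cy'])/d['fy']]);r=np.hypot(*a)
    ray=np.array([*(a/r*np.sin(r)),np.cos(r)]); c=R@M[:3,3]+o['tool_pos']; w=R@M[:3,:3]@ray
    return c+w*(z-c[2])/w[2]
E
python3 -c "
from h import *
d=load('w1')
print(wpix(d,321,283,.106),wpix(d,482,297,.089),wpix(d,178,213,.068))
go(.3786,.209,.107,133)"
```

```text
[0.3766626  0.20619621 0.106     ] [0.32793309 0.28404662 0.089     ] [0.41510967 0.12844282 0.068     ]
t 1.55 pos [0.3792 0.2126 0.1412] ang 133.29 -> shift [ 0.29 -0.22  3.41] turn [np.float64(0.29), np.float64(-179.71)] q [ 0.34 -0.34  2.15  0.    1.33 -1.99] F [-0.5  0.7  0.4] open 0.0551 0.0
```

>>> servo_tool(
  increments=[
    [[5.5,0.25,-0.25,0,-0.2],[5.5,0.25,-0.25,1.5,-0.2],[5.5,0.25,-0.25,3,-0.2],[5.5,0.25,-0.25,3.4,-0.2],[5.5,0.25,-0.25,3.4,-0.2]],
  ],
)

```text
t: 2.05
tool_pos: [0.3786, 0.2083, 0.1062]
tool_rot: [1.162, -2.918, 0.0]
contact_force: [-0.5, -0.4, -1.0]
opening: 0.0551
grip_force: 0.0
```

```bash
python3 -c "
from h import *
go(.378,.2085,.107,133)"
```

```text
t 2.05 pos [0.3786 0.2083 0.1062] ang 133.45 -> shift [ 0.03  0.06 -0.08] turn [np.float64(0.45), np.float64(-179.55)] q [ 0.33 -0.3   2.18 -0.    1.26 -2.  ] F [-0.5 -0.4 -1. ] open 0.0551 0.0
```

>>> servo_tool(
  increments=[
    [[2,0,0,0.1,0],[2,0,0,0.1,0],[2,0,0,0.1,0],[2,0,0,0.1,0],[2,0,0,0.1,0]],
  ],
  newtons=50,
)

```text
t: 2.55
tool_pos: [0.3797, 0.2087, 0.1065]
tool_rot: [-1.162, 2.917, 0.0]
contact_force: [-1.1, 0.9, 5.8]
opening: 0.0297
grip_force: 48.2
```

```bash
python3 -c "
from h import *
go(.378,.2085,.107,133)"
```

```text
t 2.55 pos [0.3797 0.2087 0.1065] ang 133.43 -> shift [ 0.14  0.1  -0.05] turn [np.float64(0.43), np.float64(-179.57)] q [ 0.33 -0.3   2.18  0.    1.26 -2.  ] F [-1.1  0.9  5.8] open 0.0297 48.2
```

>>> servo_tool(
  increments=[
    [[2,0,0,-1,0],[2,0,0,-3,0],[2,0,0,-5.5,0],[2,0,0,-7,0],[2,0,0,-7,0]],
  ],
)

```text
t: 3.05
tool_pos: [0.3801, 0.2088, 0.1778]
tool_rot: [-1.161, 2.914, -0.001]
contact_force: [1.0, -0.2, -2.1]
opening: 0.0293
grip_force: 47.2
```

```bash
python3 -c "
from h import *
go(.6303,.1599,.175,133)"
```

```text
t 3.05 pos [0.3801 0.2088 0.1778] ang 133.43 -> shift [-14.81 -20.75   0.38] turn [np.float64(0.43), np.float64(-179.57)] q [ 0.33 -0.38  2.12 -0.    1.4  -2.  ] F [ 1.  -0.2 -2.1] open 0.0293 47.2
```

>>> servo_tool(
  increments=[
    [[2,-2.2,-3.1,-0.5,0.4],[2,-5.2,-7.3,-0.5,0.4],[2,-8.2,-11.5,-0.5,0.4],[2,-11.1,-15.6,-0.5,0.4],[2,-13.3,-18.7,-0.5,0.4]],
  ],
)

```text
t: 3.55
tool_pos: [0.6054, 0.163, 0.178]
tool_rot: [1.15, -2.92, -0.001]
contact_force: [-0.1, 0.3, -1.6]
opening: 0.0293
grip_force: 47.5
```

```bash
python3 -c "
from h import *
go(.6303,.1599,.160,133)"
```

```text
t 3.55 pos [0.6054 0.163  0.178 ] ang 132.99 -> shift [-1.61 -1.92  1.79] turn [np.float64(-0.01), np.float64(179.99)] q [ 0.14  0.11  1.67 -0.    1.36 -2.18] F [-0.1  0.3 -1.6] open 0.0293 47.5
```

>>> servo_tool(
  increments=[
    [[2,-1,-1.2,0.5,0],[2,-1.4,-1.9,1,0],[2,-1.5,-1.9,1.8,0],[2,-1.5,-1.9,1.8,0],[2,-1.5,-1.9,1.8,0]],
  ],
)

```text
t: 4.05
tool_pos: [0.6264, 0.1607, 0.1614]
tool_rot: [1.153, -2.92, -0.001]
contact_force: [-0.2, -1.1, -2.2]
opening: 0.0294
grip_force: 47.9
```

```bash
python3 -c "
from h import *
snap('top','t2');snap('side','s2')
go(.6303,.1599,.1305,133)
a=cv2.imread('pics/t2.png')[120:240,230:350];b=cv2.imread('pics/s2.png')[185:305,205:325]
cv2.imwrite('pics/ts2.png',cv2.resize(np.hstack([a,b]),(800,400),interpolation=2))"
```

```text
t 4.15 pos [0.6273 0.1608 0.1627] ang 133.07 -> shift [-0.16 -0.27  3.22] turn [np.float64(0.07), np.float64(-179.93)] q [ 0.14  0.17  1.64  0.    1.34 -2.19] F [-0.9  0.  -1.7] open 0.0295 47.9
```

View pics/ts2.png

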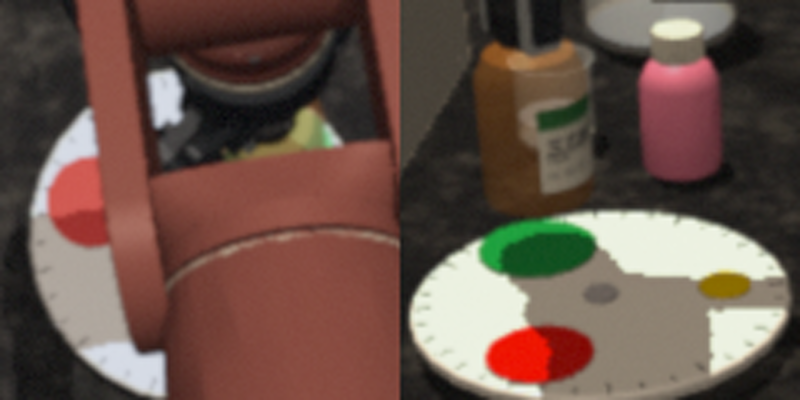

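The side view shows the held bottle's base spanning columns 485–596 with its lowest row at 214. The green pad is centred at (538,248) in the panel.

```bash
python3 -c "
from h import *
d=load('s2')
pan=lambda p:tuple(((np.array(w2pix(d,p))-[205,185]+.5)*10/3+[400,0]).round(1))
th=np.linspace(0,2*np.pi,200)
def ext(c,r): 
  e=np.array([pan([c[0]+r*np.cos(t),c[1]+r*np.sin(t),c[2]]) for t in th]); return e.min(0).round(),e.max(0).round(), e.mean(0).round(1)
x,y,z=d['obs']['tool_pos']; print('base',ext((x,y,z-.1067),.029)); print('pad',ext((.6303,.1599,.023),.032)); print('padred',ext((.6071,.2682,.023),.027)); print('mm/px x', pan([x-.01,y,.05])[0]-pan([x,y,.05])[0],pan([x,y+.01,.05])[1]-pan([x,y,.05])[1])"
```

```text
base (array([480., 171.]), array([591., 220.]), array([535.3, 195.3]))
pad (array([474., 221.]), array([594., 277.]), array([533.8, 248.6]))
padred (array([479., 326.]), array([591., 384.]), array([534.9, 354.5]))
mm/px x 18.600000000000023 8.5
```

>>> servo_tool(
  increments=[
    [[2,-0.15,-0.25,0.5,0],[2,-0.15,-0.25,1,0],[2,-0.15,-0.25,1.7,0],[2,-0.15,-0.25,2.4,0],[2,-0.15,-0.25,2.6,0]],
  ],
)

```text
t: 4.65
tool_pos: [0.6299, 0.1594, 0.1345]
tool_rot: [1.151, -2.92, -0.001]
contact_force: [0.1, 0.2, -2.5]
opening: 0.0298
grip_force: 47.9
```

```bash
python3 -c "
from h import *
go(.6303,.1599,.1295,133)"
```

```text
t 4.65 pos [0.6299 0.1594 0.1345] ang 133.03 -> shift [-0.06  0.    0.5 ] turn [np.float64(0.03), np.float64(-179.97)] q [ 0.13  0.2   1.65  0.    1.29 -2.19] F [ 0.1  0.2 -2.5] open 0.0298 47.9
```

>>> servo_tool(
  increments=[
    [[2,0,0,0.2,0],[2,0,0,0.35,0],[2,0,0,0.45,0],[2,0,0,0.5,0],[2,0,0,0.5,0]],
  ],
)

```text
t: 5.15
tool_pos: [0.6309, 0.1595, 0.1315]
tool_rot: [-1.152, 2.922, -0.0]
contact_force: [-0.1, 0.4, -2.5]
opening: 0.0295
grip_force: 47.9
```

```bash
python3 -c "
from h import *
go(.6303,.1599,.1295,133)"
```

```text
t 5.15 pos [0.6309 0.1595 0.1315] ang 133.03 -> shift [0.02 0.07 0.2 ] turn [np.float64(0.03), np.float64(-179.97)] q [ 0.13  0.21  1.65 -0.    1.29 -2.19] F [-0.1  0.4 -2.5] open 0.0295 47.9
```

>>> servo_tool(
  increments=[
    [[2,0,0,0.1,0],[2,0,0,0.2,0],[2,0,0,0.25,0],[2,0,0,0.25,0]],
  ],
)

```text
t: 5.55
tool_pos: [0.6311, 0.1598, 0.1296]
tool_rot: [-1.152, 2.922, 0.0]
contact_force: [-1.4, 0.5, 2.2]
opening: 0.0295
grip_force: 48.4
```

```bash
python3 -c "
from h import *
go(.6303,.1599,.1295,133)"
```

```text
t 5.55 pos [0.6311 0.1598 0.1296] ang 133.03 -> shift [0.05 0.07 0.01] turn [np.float64(0.03), np.float64(-179.97)] q [ 0.13  0.21  1.65  0.    1.28 -2.19] F [-1.4  0.5  2.2] open 0.0295 48.4
```

>>> servo_tool(
  increments=[
    [[3.2,0,0,0,0],[3.8,0,0,0,0],[4.8,0,0,0,0],[4.8,0,0,-0.5,0],[4.8,0,0,-2,0]],
  ],
)

```text
t: 6.05
tool_pos: [0.6295, 0.1593, 0.1474]
tool_rot: [1.151, -2.919, -0.001]
contact_force: [0.3, -0.5, 0.1]
opening: 0.0482
grip_force: 0.0
```

>>> servo_tool(
  increments=[
    [[5,0,0,-2,0],[5,0,0,-5,0],[5,0,0,-8,0]],
  ],
)

```text
t: 6.35
tool_pos: [0.6307, 0.1595, 0.2309]
tool_rot: [-1.152, 2.922, -0.0]
contact_force: [-0.1, -0.6, 1.0]
opening: 0.05
grip_force: 0.0
```

```bash
python3 -c "
from h import *
go(.330,.291,.20,71.4)"
```

```text
t 6.35 pos [0.6307 0.1595 0.2309] ang 133.03 -> shift [13.01 30.13  3.08] turn [np.float64(61.63), np.float64(-118.37)] q [ 0.13  0.12  1.57 -0.    1.45 -2.19] F [-0.1 -0.6  1. ] open 0.05 0.0
```

Next is the medium bottle. The turn is +61.6° in total and the distance is 33 cm.

>>> servo_tool(
  increments=[
    [[5.5,1.7,4,0,8],[5.5,3.4,8,0,16],[5.5,5.1,12,0,24],[5.5,6.9,16,0,32],[5.5,8.6,20,0,40]],
  ],
)

```text
t: 6.85
tool_pos: [0.4301, 0.2475, 0.2304]
tool_rot: [-0.073, 3.139, 0.001]
contact_force: [0.0, 0.5, 0.9]
opening: 0.0552
grip_force: 0.0
```

```bash
python3 -c "
from h import *
go(.330,.291,.14,71.4);snap('top','t3')"
```

```text
t 6.85 pos [0.4301 0.2475 0.2304] ang 92.67 -> shift [9.82 4.8  9.02] turn [np.float64(21.27), np.float64(-158.73)] q [ 0.37 -0.25  1.93  0.    1.46 -1.25] F [0.  0.5 0.9] open 0.0552 0.0
```

>>> servo_tool(
  increments=[
    [[5.5,4,2,1,8],[5.5,7.5,3.6,3,16],[5.5,9.8,4.8,6,21.3],[5.5,9.8,4.8,8.5,21.3],[5.5,9.8,4.8,8.5,21.3]],
  ],
)

```text
t: 7.4
tool_pos: [0.3286, 0.289, 0.1413]
tool_rot: [-0.495, -3.098, 0.006]
contact_force: [-1.5, -0.4, 0.2]
opening: 0.0549
grip_force: 0.0
```

```bash
python3 -c "
from h import *
go(.330,.291,.09,71.4);d=snap('top','t4')
a=d['img'][130:250,230:350,::-1]
cv2.imwrite('pics/t4c.png',cv2.resize(a,(600,600),interpolation=2))"
```

```text
t 7.4 pos [0.3286 0.289  0.1413] ang 71.83 -> shift [-0.09  0.26  5.13] turn [np.float64(0.43), np.float64(-179.57)] q [ 0.55 -0.32  2.14 -0.    1.33 -0.7 ] F [-1.5 -0.4  0.2] open 0.0549 0.0
```

View pics/t4c.png

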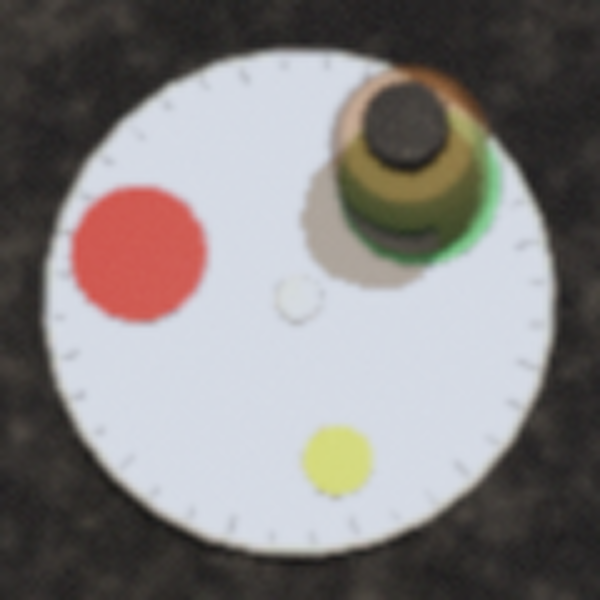

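The large bottle stands on green with its cap at (405,124). Red (139,254) and yellow (338,461) are unmoved. I'll check how well it is centred.

```bash
python3 -c "
from h import *
d=load('t4')
f=lambda U,V,z:pix2w(d,230+(U+.5)/5-.5,130+(V+.5)/5-.5,z).round(4)
print(f(405,124,.129),f(139,254,.023),f(338,461,.023))"
```

```text
[0.6296 0.1613 0.129 ] [0.6064 0.268  0.023 ] [0.5246 0.1929 0.023 ]
```

>>> servo_tool(
  increments=[
    [[5.5,-0.1,0.2,0,0.4],[5.5,-0.1,0.2,1.5,0.4],[5.5,-0.1,0.2,3,0.4],[5.5,-0.1,0.2,4.5,0.4],[5.5,-0.1,0.2,5,0.4]],
  ],
)

```text
t: 7.95
tool_pos: [0.3337, 0.2915, 0.0946]
tool_rot: [0.511, 3.099, 0.001]
contact_force: [-0.2, 0.2, 0.1]
opening: 0.0549
grip_force: 0.0
```

```bash
python3 -c "
from h import *
go(.330,.291,.09,71.4)"
```

```text
t 7.95 pos [0.3337 0.2915 0.0946] ang 71.26 -> shift [ 0.34 -0.16  0.46] turn [np.float64(-0.14), np.float64(179.86)] q [ 0.55 -0.25  2.16 -0.    1.23 -0.69] F [-0.2  0.2  0.1] open 0.0549 0.0
```

>>> servo_tool(
  increments=[
    [[5.5,0.15,-0.05,0.2,0],[5.5,0.15,-0.05,0.4,0],[3.5,0.15,-0.05,0.4,0],[2,0.15,-0.05,0.4,0],[2,0.15,-0.05,0.4,0]],
  ],
)

```text
t: 8.45
tool_pos: [0.3316, 0.2915, 0.0909]
tool_rot: [0.509, 3.099, 0.0]
contact_force: [-1.0, -3.1, 4.2]
opening: 0.0291
grip_force: 49.1
```

>>> servo_tool(
  increments=[
    [[2,0,0,0,0],[2,0,0,0,0]],
  ],
)

```text
t: 8.65
tool_pos: [0.3316, 0.2915, 0.0909]
tool_rot: [0.509, 3.099, 0.0]
contact_force: [-0.5, -2.8, 6.6]
opening: 0.0295
grip_force: 49.2
```

```bash
python3 -c "
from h import *
go(.331,.2915,.09,71.4)"
```

```text
t 8.65 pos [0.3316 0.2915 0.0909] ang 71.34 -> shift [ 0.05 -0.02  0.09] turn [np.float64(-0.06), np.float64(179.94)] q [ 0.55 -0.25  2.17 -0.    1.22 -0.69] F [-0.5 -2.8  6.6] open 0.0295 49.2
```

>>> servo_tool(
  increments=[
    [[2,0,0,-1,0],[2,0,0,-3,0],[2,0,0,-5.5,0],[2,0,0,-7,0],[2,0,0,-7,0]],
  ],
)

```text
t: 9.15
tool_pos: [0.3323, 0.2924, 0.1627]
tool_rot: [0.509, 3.096, 0.006]
contact_force: [1.2, -0.2, -1.8]
opening: 0.0294
grip_force: 49.4
```

```bash
python3 -c "
from h import *
go(.6068,.2681,.165,71.5)"
```

```text
t 9.15 pos [0.3323 0.2924 0.1627] ang 71.34 -> shift [-26.79   6.48  -0.12] turn [np.float64(-0.16), np.float64(179.84)] q [ 0.55 -0.34  2.12  0.    1.36 -0.69] F [ 1.2 -0.2 -1.8] open 0.0294 49.4
```

>>> servo_tool(
  increments=[
    [[2,-4,1,0,0],[2,-9,2.2,0,0],[2,-14,3.4,0,0],[2,-19,4.6,0,0],[2,-23,5.6,0,0]],
  ],
)

```text
t: 9.65
tool_pos: [0.5682, 0.2702, 0.1578]
tool_rot: [-0.51, -3.098, 0.001]
contact_force: [0.8, 0.3, -0.8]
opening: 0.029
grip_force: 49.6
```

>>> servo_tool(
  increments=[
    [[2,-2.5,0.6,0,0],[2,-3.6,0.8,0.5,0],[2,-3.8,0.9,1.5,0],[2,-3.8,0.9,2,0],[2,-3.8,0.9,2,0]],
  ],
)

```text
t: 10.15
tool_pos: [0.6031, 0.2672, 0.1373]
tool_rot: [-0.507, -3.096, 0.003]
contact_force: [0.2, -0.4, -2.0]
opening: 0.0295
grip_force: 49.7
```

```bash
python3 -c "
from h import *
go(.6068,.2681,.12,71.5)
d=snap('side','s5');cv2.imwrite('pics/s5c.png',cv2.resize(d['img'][185:305,205:325,::-1],(600,600),interpolation=2))"
```

```text
t 10.15 pos [0.6031 0.2672 0.1373] ang 71.38 -> shift [-0.33  0.2   1.73] turn [np.float64(-0.12), np.float64(179.88)] q [ 0.3   0.22  1.62  0.    1.3  -0.94] F [ 0.2 -0.4 -2. ] open 0.0295 49.7
```

View pics/s5c.png

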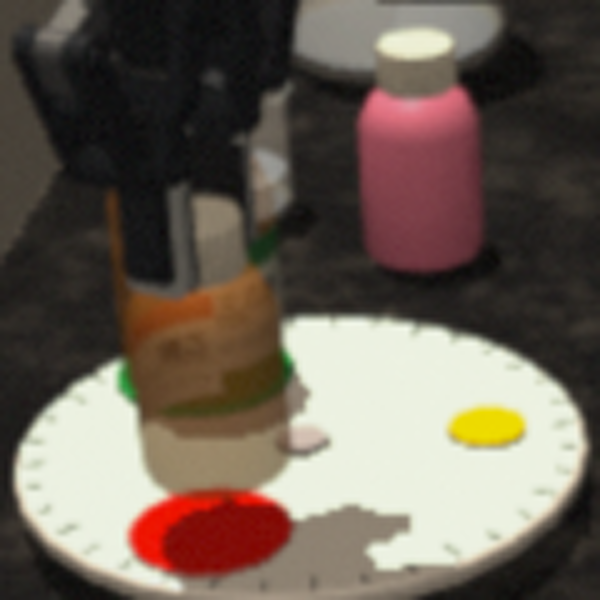

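```bash
python3 -c "
from h import *
d=load('s5')
pan=lambda p:((np.array(w2pix(d,p))-[205,185]+.5)*5).round(1)
th=np.linspace(0,2*np.pi,200)
def ext(c,r): 
  e=np.array([pan([c[0]+r*np.cos(t),c[1]+r*np.sin(t),c[2]]) for t in th]); return e.min(0).round(),e.max(0).round(), e.mean(0).round(1)
x,y,z=d['obs']['tool_pos']; b=z-.0909
for h in(0,.048): print('body',h,ext((x,y,b+h),.024))
print('cap',ext((x,y,b+.08),.0155))
print('pad',ext((.6068,.2681,.023),.027),'green',ext((.6303,.1599,.023),.032),'yel',ext((.5246,.1932,.023),.014))"
```

```text
body 0 (array([135., 431.]), array([285., 506.]), array([209.8, 467.9]))
body 0.048 (array([122., 300.]), array([276., 371.]), array([198.8, 335.1]))
cap (array([141., 222.]), array([242., 265.]), array([191.3, 242.9]))
pad (array([120., 489.]), array([287., 575.]), array([203.4, 531.6])) green (array([111., 331.]), array([291., 416.]), array([200.7, 372.9])) yel (array([443., 407.]), array([524., 446.]), array([483. , 426.6]))
```

The red pad is centred at (211,531) and the bottle base at column 215. That matches the prediction to about 1 mm, with no tilt. I'll lower it.

>>> servo_tool(
  increments=[
    [[2,-0.27,0.15,0.3,0],[2,-0.27,0.15,0.8,0],[2,-0.27,0.15,1.3,0],[2,-0.27,0.15,1.6,0],[2,-0.27,0.15,1.6,0]],
  ],
)

```text
t: 10.7
tool_pos: [0.6082, 0.2676, 0.1229]
tool_rot: [-0.509, -3.099, 0.001]
contact_force: [0.3, -0.6, -1.2]
opening: 0.0295
grip_force: 49.7
```

```bash
python3 -c "
from h import *
go(.6063,.2681,.114,71.5)"
```

```text
t 10.7 pos [0.6082 0.2676 0.1229] ang 71.33 -> shift [ 0.2  -0.01  0.89] turn [np.float64(-0.17), np.float64(179.83)] q [ 0.3   0.25  1.62  0.    1.28 -0.94] F [ 0.3 -0.6 -1.2] open 0.0295 49.7
```

>>> servo_tool(
  increments=[
    [[2,0.15,0,0.3,0],[2,0.15,0,0.5,0],[2,0.15,0,0.65,0],[2,0.15,0,0.75,0],[2,0.15,0,0.75,0]],
  ],
)

```text
t: 11.2
tool_pos: [0.6073, 0.2682, 0.1162]
tool_rot: [-0.51, -3.1, 0.0]
contact_force: [-1.2, 0.2, -0.9]
opening: 0.0294
grip_force: 49.7
```

```bash
python3 -c "
from h import *
go(.6063,.2681,.114,71.5)"
```

```text
t 11.2 pos [0.6073 0.2682 0.1162] ang 71.33 -> shift [ 0.09 -0.04  0.22] turn [np.float64(-0.17), np.float64(179.83)] q [ 0.3   0.25  1.62  0.    1.27 -0.94] F [-1.2  0.2 -0.9] open 0.0294 49.7
```

>>> servo_tool(
  increments=[
    [[2,0.08,0,0.1,0],[2,0.08,0,0.2,0],[2,0.08,0,0.25,0],[2,0.08,0,0.25,0]],
  ],
)

```text
t: 11.6
tool_pos: [0.6067, 0.2685, 0.1141]
tool_rot: [0.51, 3.1, 0.0]
contact_force: [-0.6, -0.9, -0.0]
opening: 0.0292
grip_force: 49.9
```

```bash
python3 -c "
from h import *
go(.6063,.2681,.114,71.5)"
```

```text
t 11.6 pos [0.6067 0.2685 0.1141] ang 71.33 -> shift [ 0.03 -0.05  0.01] turn [np.float64(-0.17), np.float64(179.83)] q [ 0.3   0.25  1.63 -0.    1.26 -0.94] F [-0.6 -0.9 -0. ] open 0.0292 49.9
```

Contact is only just being made, so I'll press slightly further, then release and rise.

>>> servo_tool(
  increments=[
    [[2,0,0,0.05,0],[2,0,0,0.08,0],[2,0,0,0.08,0]],
  ],
)

```text
t: 11.9
tool_pos: [0.6071, 0.2684, 0.114]
tool_rot: [0.51, 3.099, 0.0]
contact_force: [-0.7, -1.8, 3.6]
opening: 0.0293
grip_force: 50.1
```

>>> servo_tool(
  increments=[
    [[3.2,0,0,0,0],[3.8,0,0,0,0],[4.8,0,0,0,0],[4.8,0,0,-0.5,0],[4.8,0,0,-2,0]],
  ],
)

```text
t: 12.4
tool_pos: [0.6053, 0.2682, 0.1316]
tool_rot: [-0.509, -3.096, 0.003]
contact_force: [0.3, -0.2, 0.1]
opening: 0.0479
grip_force: 0.0
```

>>> servo_tool(
  increments=[
    [[4.5,0,0,-2,0],[4.5,0,0,-5,0],[4.5,0,0,-8,0],[4.5,0,0,-9,0]],
  ],
)

```text
t: 12.8
tool_pos: [0.6086, 0.2692, 0.2292]
tool_rot: [0.508, 3.093, 0.006]
contact_force: [0.5, -0.7, 0.9]
opening: 0.0451
grip_force: 0.0
```

```bash
python3 -c "
from h import *
go(.4162,.132,.2,12)"
```

```text
t 12.8 pos [0.6086 0.2692 0.2292] ang 71.34 -> shift [ 13.85 -19.17   2.73] turn [np.float64(59.34), np.float64(-120.66)] q [ 0.3   0.15  1.54  0.    1.44 -0.94] F [ 0.5 -0.7  0.9] open 0.0451 0.0
```

>>> servo_tool(
  increments=[
    [[4.5,2.5,-3.4,0,8],[4.5,5,-6.8,0,16],[4.5,7.5,-10.3,0,24],[4.5,9.9,-13.7,0,32],[4.5,12.3,-17,0,40]],
  ],
)

```text
t: 13.3
tool_pos: [0.434, 0.146, 0.2227]
tool_rot: [-1.546, -2.734, 0.001]
contact_force: [0.4, -0.9, 0.7]
opening: 0.0449
grip_force: 0.0
```

```bash
python3 -c "
from h import *
go(.4162,.132,.13,12)"
```

```text
t 13.3 pos [0.434  0.146  0.2227] ang 31.02 -> shift [-0.28 -2.24  9.27] turn [np.float64(19.02), np.float64(-160.98)] q [ 0.16 -0.35  2.02 -0.    1.47 -0.38] F [ 0.4 -0.9  0.7] open 0.0449 0.0
```

>>> servo_tool(
  increments=[
    [[4.5,-0.2,-1.5,2,7],[4.5,-0.28,-2.2,5,14],[4.5,-0.28,-2.2,8,19],[4.5,-0.28,-2.2,9.2,19],[4.5,-0.28,-2.2,9.2,19]],
  ],
)

```text
t: 13.8
tool_pos: [0.4168, 0.1328, 0.1291]
tool_rot: [-1.966, -2.447, 0.005]
contact_force: [0.6, 0.2, 0.1]
opening: 0.0449
grip_force: 0.0
```

```bash
python3 -c "
from h import *
go(.4162,.132,.055,12)
d=snap('wrist','w6');e=snap('top','t6')"
```

```text
t 13.8 pos [0.4168 0.1328 0.1291] ang 12.44 -> shift [-0.07 -0.05  7.41] turn [np.float64(0.44), np.float64(-179.56)] q [ 0.14 -0.31  2.15  0.    1.31 -0.08] F [0.6 0.2 0.1] open 0.0449 0.0
```

View pics/w6.png

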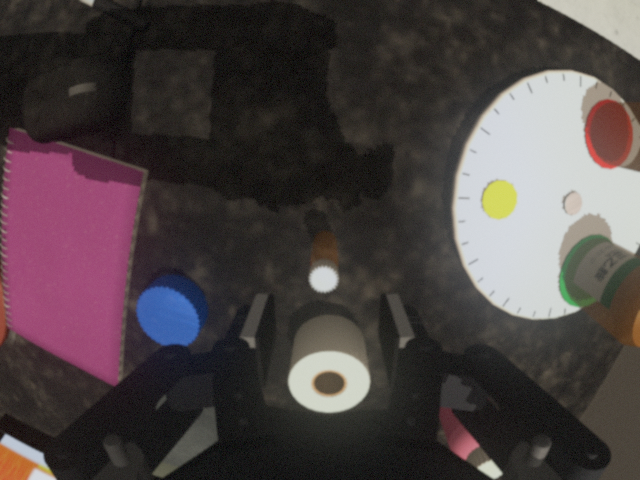

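The wrist view shows the vial cap at (323,278) between the fingertips (about 250 and 405), with the roll clear of them.

```bash
python3 -c "
from h import *
print(wpix(load('w6'),323,278,.068),wpix(load('w6'),499,200,.023))
go(.4162,.132,.055,12)"
```

```text
[0.41539851 0.12844448 0.068     ] [0.52357169 0.18921751 0.023     ]
t 13.9 pos [0.419  0.1332 0.1321] ang 12.41 -> shift [-0.05 -0.31  7.71] turn [np.float64(0.41), np.float64(-179.59)] q [ 0.14 -0.31  2.15 -0.    1.31 -0.08] F [0.1 0.7 0.1] open 0.0448 0.0
```

>>> servo_tool(
  increments=[
    [[4.5,-0.05,-0.05,1,0.4],[4.5,-0.05,-0.05,2,0.4],[4.5,-0.05,-0.05,3,0.4],[4.5,-0.05,-0.05,3,0.4]],
  ],
)

```text
t: 14.3
tool_pos: [0.4166, 0.1322, 0.099]
tool_rot: [-1.977, -2.439, 0.004]
contact_force: [0.1, -0.1, -0.9]
opening: 0.0451
grip_force: 0.0
```

```bash
python3 -c "
from h import *
go(.416,.132,.055,12)"
```

```text
t 14.3 pos [0.4166 0.1322 0.099 ] ang 11.94 -> shift [-0.01 -0.05  4.4 ] turn [np.float64(-0.06), np.float64(179.94)] q [ 0.14 -0.27  2.17  0.    1.24 -0.07] F [ 0.1 -0.1 -0.9] open 0.0451 0.0
```

>>> servo_tool(
  increments=[
    [[4.5,0,-0.05,1,0],[4.5,0,-0.05,2.2,0],[4.5,0,-0.05,3.4,0],[4.5,0,-0.05,4.2,0],[4.5,0,-0.05,4.2,0]],
  ],
)

```text
t: 14.8
tool_pos: [0.4161, 0.1321, 0.0571]
tool_rot: [-1.977, -2.438, 0.004]
contact_force: [-0.2, 0.5, 0.6]
opening: 0.045
grip_force: 0.0
```

```bash
python3 -c "
from h import *
go(.416,.132,.055,12)"
```

```text
t 14.8 pos [0.4161 0.1321 0.0571] ang 11.93 -> shift [-0.   -0.01  0.21] turn [np.float64(-0.07), np.float64(179.93)] q [ 0.14 -0.2   2.2  -0.    1.15 -0.07] F [-0.2  0.5  0.6] open 0.045 0.0
```

>>> servo_tool(
  increments=[
    [[3.6,0,0,0.1,0],[2.8,0,0,0.1,0],[2.4,0,0,0.1,0],[2.1,0,0,0.1,0],[1.8,0,0,0.1,0]],
  ],
  newtons=25,
)

```text
t: 15.3
tool_pos: [0.4177, 0.1323, 0.0584]
tool_rot: [1.978, 2.44, 0.001]
contact_force: [0.2, -0.4, 0.2]
opening: 0.0178
grip_force: 0.0
```

>>> servo_tool(
  increments=[
    [[1.4,0,0,0,0],[1,0,0,0,0],[1,0,0,0,0],[1,0,0,0,0]],
  ],
)

```text
t: 15.7
tool_pos: [0.4177, 0.1323, 0.0584]
tool_rot: [1.978, 2.44, 0.001]
contact_force: [0.2, -0.2, 2.2]
opening: 0.0153
grip_force: 24.9
```

```bash
python3 -c "
from h import *
go(.416,.132,.055,12)"
```

```text
t 15.7 pos [0.4177 0.1323 0.0584] ang 11.94 -> shift [ 0.   -0.17  0.34] turn [np.float64(-0.06), np.float64(179.94)] q [ 0.14 -0.2   2.19 -0.    1.15 -0.07] F [ 0.2 -0.2  2.2] open 0.0153 24.9
```

>>> servo_tool(
  increments=[
    [[1,0,0,-1,0],[1,0,0,-3,0],[1,0,0,-5.5,0],[1,0,0,-6.5,0],[1,0,0,-6.5,0]],
  ],
)

```text
t: 16.2
tool_pos: [0.4187, 0.1325, 0.1251]
tool_rot: [1.977, 2.438, 0.005]
contact_force: [0.5, -0.5, -0.1]
opening: 0.0158
grip_force: 24.7
```

```bash
python3 -c "
from h import *
go(.5247,.1933,.105,12)"
```

```text
t 16.2 pos [0.4187 0.1325 0.1251] ang 11.93 -> shift [ 3.76 11.62  2.06] turn [np.float64(-0.07), np.float64(179.93)] q [ 0.14 -0.31  2.15 -0.    1.29 -0.07] F [ 0.5 -0.5 -0.1] open 0.0158 24.7
```

>>> servo_tool(
  increments=[
    [[1,0.8,2.5,0,0],[1,1.9,6,0,0],[1,3,9.3,0.3,0],[1,3.6,11.2,0.8,0],[1,3.75,11.6,1.2,0]],
  ],
)

```text
t: 16.7
tool_pos: [0.5238, 0.1935, 0.1094]
tool_rot: [-1.977, -2.44, 0.002]
contact_force: [-1.3, 0.0, -0.6]
opening: 0.0155
grip_force: 24.7
```

```bash
python3 -c "
from h import *
d=snap('side','s7');go(.5247,.1933,.09,12)
cv2.imwrite('pics/s7c.png',cv2.resize(d['img'][185:305,205:325,::-1],(600,600),interpolation=2))"
```

```text
t 16.75 pos [0.5227 0.1931 0.1085] ang 11.96 -> shift [-0.03  0.2   1.85] turn [np.float64(-0.04), np.float64(179.96)] q [0.22 0.03 1.89 0.   1.23 0.01] F [-0.8  0.6 -1.1] open 0.0155 24.7
```

View pics/s7c.png

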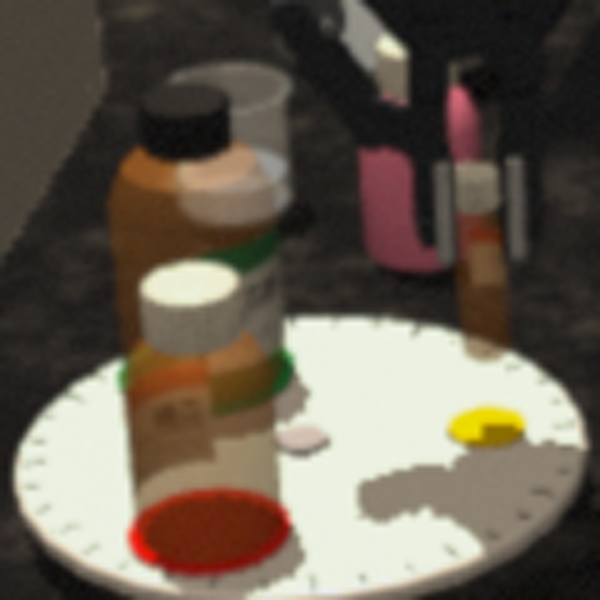

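Both bottles stand centred. The vial's base is at columns 465–508 with its lowest row at 358, and the yellow pad is centred at (487,427).

```bash
python3 -c "
from h import *
d=load('s7')
pan=lambda p:((np.array(w2pix(d,p))-[205,185]+.5)*5).round(1)
x,y,z=d['obs']['tool_pos']; b=z-.0584
th=np.linspace(0,2*np.pi,200)
for c,r in(((x,y,b),.0085),((x,y,b+.067),.0075),((.5247,.1933,.023),.014)):
  e=np.array([pan([c[0]+r*np.cos(t),c[1]+r*np.sin(t),c[2]]) for t in th]);print(c,e.min(0),e.max(0),e.mean(0))"
```

```text
(np.float64(0.5238069806578348), np.float64(0.1935330935929872), np.float64(0.050997950569230184)) [457.8 343.5] [507.8 366.7] [482.711 355.064]
(np.float64(0.5238069806578348), np.float64(0.1935330935929872), np.float64(0.11799795056923018)) [453.7 166.1] [499.1 184.7] [476.3105 175.3605]
(0.5247, 0.1933, 0.023) [442.3 407. ] [523.5 446.6] [482.707 426.712]
```

>>> servo_tool(
  increments=[
    [[1,0,0.15,0.4,0],[1,0,0.15,0.9,0],[1,0,0.15,1.4,0],[1,0,0.15,1.8,0],[1,0,0.15,1.8,0]],
  ],
)

```text
t: 17.25
tool_pos: [0.5238, 0.1929, 0.0923]
tool_rot: [-1.978, -2.439, 0.002]
contact_force: [0.6, 0.0, -0.3]
opening: 0.0153
grip_force: 24.7
```

```bash
python3 -c "
from h import *
go(.5247,.1933,.0812,12)"
```

```text
t 17.25 pos [0.5238 0.1929 0.0923] ang 11.92 -> shift [0.02 0.1  1.1 ] turn [np.float64(-0.08), np.float64(179.92)] q [ 0.22  0.05  1.9  -0.    1.2   0.01] F [ 0.6  0.  -0.3] open 0.0153 24.7
```

>>> servo_tool(
  increments=[
    [[1,0,0.08,0.3,0],[1,0,0.08,0.6,0],[1,0,0.08,0.8,0],[1,0,0.08,0.9,0],[1,0,0.08,0.9,0]],
  ],
)

```text
t: 17.75
tool_pos: [0.5253, 0.1934, 0.0839]
tool_rot: [-1.978, -2.44, 0.0]
contact_force: [0.2, 0.1, -0.0]
opening: 0.0156
grip_force: 24.7
```

```bash
python3 -c "
from h import *
go(.5247,.1933,.0812,12)"
```

```text
t 17.75 pos [0.5253 0.1934 0.0839] ang 11.93 -> shift [-0.   -0.06  0.27] turn [np.float64(-0.07), np.float64(179.93)] q [ 0.22  0.06  1.9  -0.    1.18  0.01] F [ 0.2  0.1 -0. ] open 0.0156 24.7
```

>>> servo_tool(
  increments=[
    [[1,0,-0.05,0.1,0],[1,0,-0.05,0.2,0],[1,0,-0.05,0.27,0],[1,0,-0.05,0.27,0]],
  ],
)

```text
t: 18.15
tool_pos: [0.525, 0.1933, 0.0815]
tool_rot: [1.979, 2.44, 0.0]
contact_force: [-0.9, -0.1, 0.3]
opening: 0.0151
grip_force: 24.8
```

```bash
python3 -c "
from h import *
go(.5247,.1933,.0812,12)"
```

```text
t 18.15 pos [0.525  0.1933 0.0815] ang 11.93 -> shift [ 0.   -0.03  0.03] turn [np.float64(-0.07), np.float64(179.93)] q [0.22 0.06 1.9  0.   1.18 0.01] F [-0.9 -0.1  0.3] open 0.0151 24.8
```

>>> servo_tool(
  increments=[
    [[1,0,0,0.05,0],[1,0,0,0.08,0],[1,0,0,0.08,0]],
  ],
)

```text
t: 18.45
tool_pos: [0.5252, 0.1934, 0.0813]
tool_rot: [1.978, 2.44, 0.0]
contact_force: [-1.6, 0.1, 6.0]
opening: 0.0153
grip_force: 25.7
```

>>> servo_tool(
  increments=[
    [[1.65,0,0,0,0],[1.8,0,0,0,0],[2,0,0,0,0],[2.4,0,0,0,0],[3,0,0,0,0]],
  ],
)

```text
t: 18.95
tool_pos: [0.5247, 0.1933, 0.0802]
tool_rot: [-1.978, -2.44, 0.001]
contact_force: [-0.3, 0.6, 0.5]
opening: 0.03
grip_force: 0.0
```

```bash
python3 -c "
from h import *
go(.5247,.1933,.0812,12)"
```

```text
t 18.95 pos [0.5247 0.1933 0.0802] ang 11.93 -> shift [ 0.  -0.  -0.1] turn [np.float64(-0.07), np.float64(179.93)] q [ 0.22  0.07  1.9  -0.    1.18  0.01] F [-0.3  0.6  0.5] open 0.03 0.0
```

Released. I'll rise straight up, then back away towards the robot (the tool's −y) for a clear view.

>>> servo_tool(
  increments=[
    [[4,0,0,-0.5,0],[4.2,0,0,-2.5,0],[4.2,0,0,-6,0],[4.2,0,0,-10,0],[4.2,0,0,-14,0]],
  ],
)

```text
t: 19.45
tool_pos: [0.5246, 0.1933, 0.2221]
tool_rot: [-1.978, -2.44, 0.0]
contact_force: [0.9, 0.8, -0.3]
opening: 0.0422
grip_force: 0.0
```

>>> servo_tool(
  increments=[
    [[4.2,0,-3,0,0],[4.2,0,-7,0,0],[4.2,0,-11,0,0],[4.2,0,-14,0,0],[4.2,0,-14,0,0]],
  ],
)

```text
t: 19.95
tool_pos: [0.3857, 0.1641, 0.2205]
tool_rot: [1.978, 2.441, 0.001]
contact_force: [-0.0, 0.1, 0.0]
opening: 0.0422
grip_force: 0.0
```

```bash
python3 -c "
from h import *
d=snap('top','t8');e=snap('side','s8')
a=d['img'][130:250,230:350,::-1];b=e['img'][185:305,205:325,::-1]
cv2.imwrite('pics/f.png',cv2.resize(np.hstack([a,b]),(800,400),interpolation=2));go(.4,.2,.2)"
```

```text
t 20.05 pos [0.3882 0.1645 0.2212] ang 11.94 -> shift [3.23 1.89 2.12] turn None q [ 0.22 -0.45  2.1  -0.    1.5   0.02] F [ 0.2 -0.5  0.3] open 0.042 0.0
```

View pics/f.png

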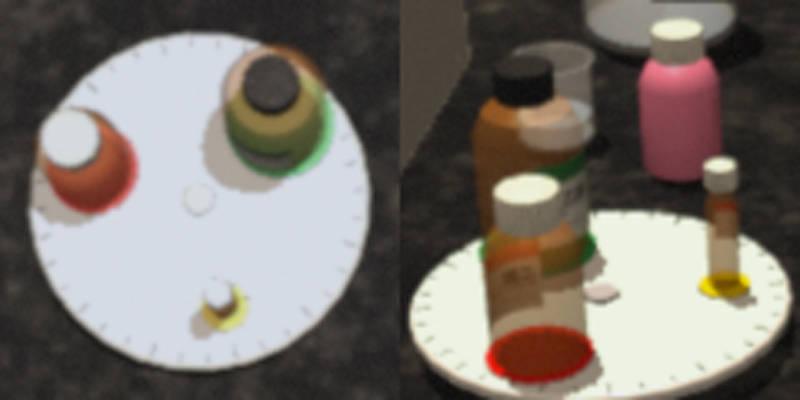

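All three stand on their pads, with caps at (270,84), (71,137) and (219,293) in the panel, and the pads have not turned. One numeric check before handing in.

```bash
python3 -c "
from h import *
d=load('t8')
f=lambda U,V,z:pix2w(d,230+(U+.5)*.3-.5,130+(V+.5)*.3-.5,z).round(4)[:2]
print('L',f(270,84,.129)-[.6303,.1599],'M',f(71,137,.112)-[.6068,.2681],'V',f(219,293,.091)-[.5247,.1933])"
```

```text
L [-0.0015  0.0013] M [ 1.e-04 -4.e-04] V [-0.0001 -0.0012]
```

All are within 2 mm of their pad centres, so I'm handing in.

```bash
python3 -c "
from station import ctrl
print(ctrl.finish_job())"
```

```text
the job is handed in; nothing more can be done
None
```

The job is handed in: all three containers stand upright within about 2 mm of their pad centres, the turntable has not visibly turned, and the film roll and beaker were not touched; it took about 20 s of the 83 s.

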